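# Open the stone safe: find the open notch of its tab-lock dial by feel

### The arm

A 6-joint arm with a two-finger parallel gripper is mounted at the origin on a cart in front of the work surface, level with it; the furniture and walls round the work are solid. World frame = base frame: x ahead of the robot, y to its left, z up, the work surface at z = 0. Lengths are in mm, angles in rad, forces in N, time in s.
With the tool pointing down it reaches from about 250 to 775 mm from the base axis. Payload 4 kg.
Tool frame: the origin (TCP) lies between the finger pads; the fingertips stand 8 mm ahead of it and the grasp point (between the pads) lies 11 mm behind it; z points along the fingers, y is the direction in which the jaws open and shut (so a half turn about z gives the same grasp; the last joint's range is limited). The gripper opens to 94 mm and grips with 3 to 60 N. Pads are 16 mm wide; open, the fingers measure 119 mm over their backs; the gripper's body (75 mm by 177 mm) begins 78 mm behind the grasp point.
Start: joints at [1.241, 0.087, 1.371, -0, 1.684, -0.103], TCP at [123.683, 535.934, 181.606] pointing down, gripper open.
Joint ranges: [-3.1, 3.1], [-0.76, 2.03], [0.27, 2.55], [-1.08, 4.22], [0.17, 2.65], [-2.57, 2.57]. Speed limits (rad/s): [2.79, 2.79, 3.14, 3.14, 3.14, 3.14].

### API

Orientations are given as a rotation vector (axis times angle).
In Python, from rig import observe, vision, workorder gives the robot as it stands.
- The arm moves only by the shell command python3 -m creep 'ROWS'. ROWS is a JSON object of lists of equal length, an entry for each row: "gripper": the opening, from 0 (shut) to 1 (fully open); "translation": the shift along the tool's x, y, z in m, a list of three; "rotation": the turn, a rotation vector about the tool's x, y, z in rad, a list of three. A call has 1 to 12 rows; each row shifts and turns the commanded pose from where the row before left it, along the tool's axes as they then stand; what a row does not reach is not made up. A row lasts 1/12 s, in which the tool goes at most 41.7 mm and 7.16 degrees, less where a joint would pass 70% of its speed; a pose out of reach is approached as far as the arm can. A call is refused whole if a number of a shift passes 0.0417 or a number of a turn 0.125, either way. A call with a gripper value outside its range is refused whole. The fingers move at their own pace and stop on an object; the grip force is fixed at half the most. Time passes only in rows, so rows that do not move let the fingers close. It gives the time, the measured TCP pose, the force and the opening at its end, in the units of the state.
- observe(): the state, without advancing time (a new reading comes with each control period).
- vision.camera(name): name is "scene" or "side" or "wrist"; returns the picture (384x512x3 uint8, red, green, blue); there is no depth.
- vision.camera_params(name): a dict with "camera_matrix" (3x3 intrinsics, pixels), "dist" ([k1, k2, p1, p2, k3] as OpenCV has them; the pictures are not rectified), "rvec" (rotation vector, rad) and "tvec" (3), from world to camera coordinates, as OpenCV has them. Camera axes: x right, y down, z forward; pixel columns grow to the right and rows downward; lengths in mm; the calibration is good to about 2 mm. A picture is of the moment at which its call begins: read the wrist's pose just before it. camera_params takes no time and is no camera call; for the wrist camera it gives the pose at the moment of the call.
- workorder.close_job(): hands the job in, once; it reports no verdict.
The state is a dict: "clock": time; "joint_positions": joint angles; "qvel": joint speeds; "effort": joint torques, N m; "tcp_pos": TCP position; "tcp_rot": TCP orientation; "ft_force": force on the tool from outside, world axes, zero at the start; "wrist_torque": the same for the moment, N m; "gripper_width": finger opening in mm.
Only numpy, scipy, OpenCV 4.12 (cv2) and the standard library are available. Lean on these libraries where they do the work, as an engineer would, in place of code of your own. Each camera call takes 0.05 s, during which the arm holds its last target.

### The job

Open the stone safe on the bench. Pinch the two red release tabs of its dial gently from both sides until both are in and turn the dial clockwise (seen from above) out of its lock; then ease the pinch and feel your way round until both tabs click out into the open notch, and let go there. Then slide the steel shutter by its black fin towards the dial until it is fully open, and let go. Do not force the dial or the shutter while they are locked, and leave the tin, the box and the pliers behind the safe alone.

Things in the scene. Friction and masses are not known exactly. Their poses are not given: they have to be found in the camera images.
- safe: The stone safe: a flat blue steel box with an aluminium deck, 120 (x) x 226 (y) x 34 mm, fixed to the bench; origin at the centre of its underside, z up. The dial stands at its -y end, the square well of stones lies under the shutter at its +y end. Its x axis points roughly away from the robot.
- dial_grip (a point): Point on the dial's axis (safe x = 0, y = -75 mm), 70 mm above the bench, at mid height of the two red tabs; it turns with the dial. Its x axis runs through both tabs (tab_back at +x, tab_front at -x). A black core 27 mm across stands between the tabs (top 83 mm above the bench); round the foot lies a ring of steel and brass, 68 mm across, top 44 mm above the bench.
- dial_turn (a joint): Turn of the dial in rad: 0 locked, grows clockwise seen from above, end of travel 1.6. Teeth under the tabs sit in notches at 0 and at the open place, set differently each time between 0.85 and 1.4 (not measured; play about 0.04). Locked in a notch it turns only while both tabs are in by over 4 mm; friction 0.03 N m. Over 40 N on a tooth (1 N m on the locked dial) breaks it.
- tab_front: Red upright release tab with a flat ribbed outer face 16 mm wide and 31 mm tall (54 to 85 mm above the bench); origin at the middle of the outer face, 26.5 mm from the dial's axis when out (53 mm over both tabs, 42 mm when both are fully in). At the start it is the tab on the robot's side.
- tab_back: The other red tab, opposite, away from the robot at the start; same size and origin.
- tab_front_press (a joint): How far tab_front is pressed towards the axis in m: 0 out, 0.0055 fully in; its spring gives 3 N out, 7 N at 4 mm, 8.5 N fully in. Between the notches the ring alone keeps the eased tab 4 mm in (45 mm over both tabs); at a notch it springs out again (53 mm), also against fingers that press with less than its spring. If held in firmly it passes the notch unfelt. Over 35 N damages it.
- tab_back_press (a joint): The same for tab_back.
- fin_grip (a point): Middle of the grip fin on the shutter, 56 mm above the bench; it slides with the shutter. The fin is black, 12 mm thick (safe x) and 34 mm long (safe y), top at 67 mm above the bench. The shutter is a 74 mm square steel plate, 5 mm thick, lying on the deck.
- shutter_slide (a joint): Travel of the shutter along the safe's -y, towards the dial, in m: 0 shut, 0.065 fully open at the stop; about 2 N of friction, it stays where it is left. It moves freely only when the dog has been turned aside.
- shutter: The steel shutter plate with its lip and fin; origin at the centre of the plate's underside.
- dial: The dial with core and brass dog; origin on its axis at deck height, axes as dial_grip. The dog is an arm along +y, 12 mm wide, 6 mm thick, reaching 102 mm from the axis, 45 to 52 mm above the bench. Locked, it points along the safe's +y at the shutter's lip and blocks the shutter; turned to the open place it points over the safe's +x side, clear of the shutter.
- blue_tin: Loose blue tin, 73 x 112 x 28 mm, behind the safe; origin under its centre. Leave it alone.
- dark_box: Loose dark wooden box, 45 x 75 x 26 mm, behind the safe; leave it alone.
- red_pliers: Loose pliers with red grips, 53 x 102 x 12 mm, behind the safe; leave them alone.

How it is judged:
By the outcome, as a careful person would: the job done as asked, in the order asked, and still so for the second after the job is handed in, with the robot touching nothing.
It also fails if it takes over 58 s, if anything falls off the work surface, if the arm or the gripper's body presses on something with over 40 N, if the wrist force passes 120 N, or if a joint passes its speed limit or range.

## Working session

There is one attempt and no reset: what is moved stays moved. The work goes in short steps, Python scripts to look and compute and a shell command to move; the robot and the scene stay as the last step left them, time stands still between calls to the robot, and variables do not carry over. Pictures are saved under pics/ and viewed, and the job is handed in when it is done.

```bash
ls; mkdir -p pics; python3 - <<'E'
from rig import observe, vision
import cv2
s=observe(); print(s)
for n in ["scene","side","wrist"]:
    im=vision.camera(n); cv2.imwrite(f"pics/{n}0.png",im[:,:,::-1])
    p=vision.camera_params(n); print(n,{k:v for k,v in p.items()})
E
```

```text
pics
{'clock': 0.0, 'joint_positions': array([ 1.24089952e+00,  8.79678349e-02,  1.37222953e+00, -9.16942621e-06,
        1.68360620e+00, -1.03082131e-01]), 'qvel': array([ 3.14275038e-04,  6.06864676e-04, -9.29222728e-05,  1.96942521e-03,
        9.43586870e-04, -7.19165048e-04]), 'effort': array([-9.51744914e-04, -3.40167904e+01, -3.02433157e+01,  7.17888563e-02,
        3.27030849e-02, -1.54444560e-04]), 'tcp_pos': array([123.48486371, 535.34522487, 180.40977451]), 'tcp_rot': array([-0.35546511, -3.12094691,  0.00339439]), 'ft_force': array([-0.11316968, -0.09056509,  0.15944399]), 'wrist_torque': array([ 0.05044562, -0.0523096 ,  0.02394728]), 'gripper_width': 93.99852503480953}
scene {'camera_matrix': array([[498.3732192 ,   0.        , 246.87954053],
       [  0.        , 498.3732192 , 192.23325604],
       [  0.        ,   0.        ,   1.        ]]), 'dist': array([-0.07762835,  0.        ,  0.        ,  0.        ,  0.        ]), 'rvec': array([ 1.83191688, -0.86445689,  0.59762292]), 'tvec': array([-362.28641636,  249.87684736,  517.11549624])}
side {'camera_matrix': array([[396.79730483,   0.        , 266.75218556],
       [  0.        , 396.79730483, 186.49333852],
       [  0.        ,   0.        ,   1.        ]]), 'dist': array([-0.05442199,  0.        ,  0.        ,  0.        ,  0.        ]), 'rvec': array([ 0.02949664, -2.77856295,  1.45334833]), 'tvec': array([562.49866984,  63.83787559, 895.4292114 ])}
wrist {'camera_matrix': array([[274.53728383,   0.        , 252.51469456],
       [  0.        , 274.53728383, 192.42507771],
       [  0.        ,   0.        ,   1.        ]]), 'dist': array([-0.03915199,  0.        ,  0.        ,  0.        ,  0.        ]), 'rvec': array([-2.29870814, -1.830516  , -0.22168284]), 'tvec': array([-548.59987815,  -27.01555775,  391.53463995])}
```

View pics/scene0.png

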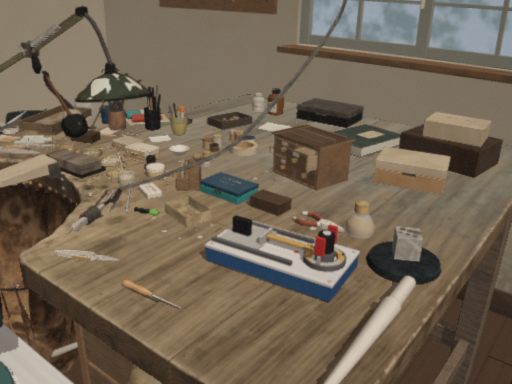

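View pics/side0.png

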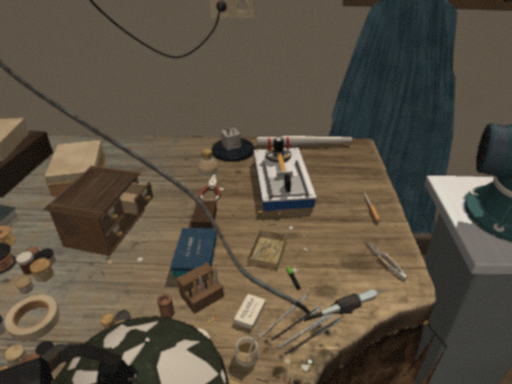

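View pics/wrist0.png

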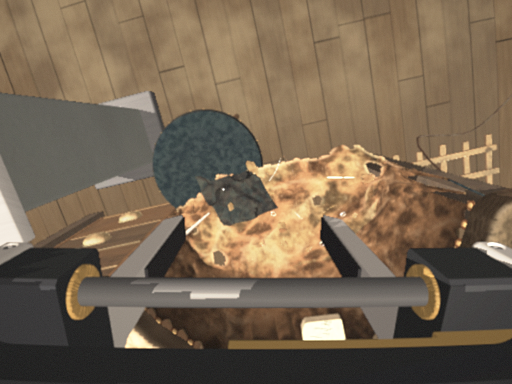

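The scene picture shows the safe round (282,255), with the dial and its red tabs at about (326,245) and the black fin at (242,226). The side picture shows the dial at about (279,150) and the fin at (288,183). I'll zoom in on both.

```bash
python3 - <<'E'
import cv2
a=cv2.imread("pics/scene0.png")[205:300,195:370]; cv2.imwrite("pics/scz.png",cv2.resize(a,None,fx=4.5,fy=4.5,interpolation=cv2.INTER_CUBIC))
a=cv2.imread("pics/side0.png")[130:220,240:330]; cv2.imwrite("pics/siz.png",cv2.resize(a,None,fx=6,fy=6,interpolation=cv2.INTER_CUBIC))
E
```

```text
(no output)
```

View pics/scz.png

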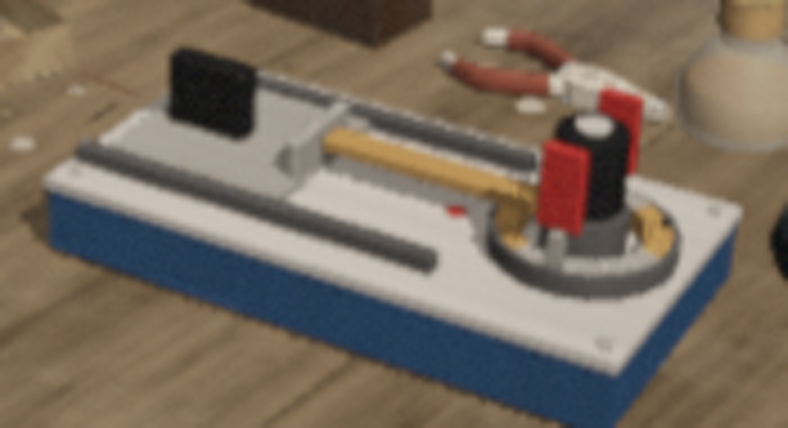

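View pics/siz.png

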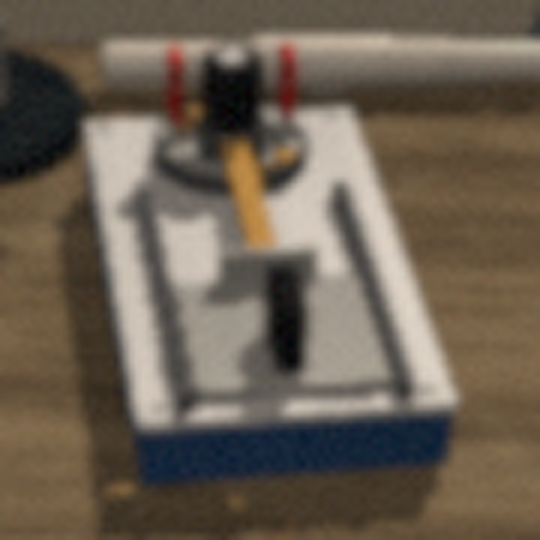

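```bash
cat > h.py <<'E'
import numpy as np, cv2
def ray(P,uv):
    K,d=P["camera_matrix"],P["dist"]
    R=cv2.Rodrigues(np.array(P["rvec"],float))[0]; t=np.array(P["tvec"],float)
    n=cv2.undistortPoints(np.array([[uv]],float),K,d)[0,0]
    return -R.T@t, R.T@np.array([n[0],n[1],1.])
def onz(P,uv,z):
    c,v=ray(P,uv); return c+v*(z-c[2])/v[2]
def proj(P,X):
    return cv2.projectPoints(np.array(X,float).reshape(-1,1,3),np.array(P["rvec"],float),np.array(P["tvec"],float),P["camera_matrix"],P["dist"])[0].reshape(-1,2)
def fit(loc,w):  # 2D rigid, returns origin,yaw,resid
    loc=np.array(loc,float);w=np.array(w,float);a=loc.mean(0);b=w.mean(0)
    l=loc-a;m=w-b;th=np.arctan2((l[:,0]*m[:,1]-l[:,1]*m[:,0]).sum(),(l*m).sum())
    R=np.array([[np.cos(th),-np.sin(th)],[np.sin(th),np.cos(th)]])
    o=b-R@a; return o,th,(loc@R.T+o)-w
E
python3 - <<'E'
from h import *
from rig import vision
ps=vision.camera_params("scene");pd=vision.camera_params("side")
z=lambda x,y,f,ox,oy:((x+.5)/f-.5+ox,(y+.5)/f-.5+oy)
S=[z(*p,4.5,195,205) for p in [(45,185),(618,375),(742,212)]]
D=[z(*p,6,240,130) for p in [(83,122),(357,108),(460,400),(135,418)]]
ws=[onz(ps,u,34)[:2] for u in S]; wd=[onz(pd,u,34)[:2] for u in D]
print(np.round(ws,1)); print(np.round(wd,1))
ls=[(-60,113),(-60,-113),(60,-113)];ld=[(60,-113),(-60,-113),(-60,113),(60,113)]
for l,w in((ls,ws),(ld,wd),(ls+ld,ws+wd)):
    o,th,r=fit(l,w);print(o,th,np.round(r,1).tolist())
R=np.array([[np.cos(th),-np.sin(th)],[np.sin(th),np.cos(th)]])
d=o+R@[0,-75];f=o+R@[0,75]
print("dial",d,"reach",np.hypot(*d))
for n,P,zz in(("scene",ps,(4.5,195,205)),("side",pd,(6,240,130))):
    pr=proj(P,[[*d,83],[*d,44],[*(o+R@[0,80]),67],[*(o+R@[-26.5,-75]),70],[*(o+R@[26.5,-75]),70]])
    print(n,np.round((pr-zz[1:]+.5)*zz[0]).tolist())
E
```

```text
[[ 451.5  -12.2]
 [ 480.5 -236.2]
 [ 602.2 -218.3]]
[[ 602.8 -220.5]
 [ 479.5 -236.6]
 [ 451.4  -13.3]
 [ 573.1    0.9]]
[ 526.03842353 -115.51428035] 0.13806295522171075 [[-0.4, 0.4], [1.6, 0.5], [-1.2, -0.9]]
[ 526.71054655 -117.37634795] 0.12775614462484497 [[-2.2, -1.3], [2.1, -0.5], [1.4, 0.4], [-1.3, 1.5]]
[ 526.53983196 -116.62161365] 0.13122000793164357 [[0.8, -0.2], [1.3, -0.3], [-1.4, -2.5], [-2.0, -0.3], [2.4, 0.1], [0.8, 0.9], [-1.9, 2.4]]
dial [ 536.3531139  -190.97683873] reach 569.3389286891888
scene [[598.0, 135.0], [588.0, 234.0], [211.0, 66.0], [564.0, 201.0], [624.0, 138.0]]
side [[235.0, 58.0], [233.0, 138.0], [290.0, 290.0], [295.0, 82.0], [173.0, 88.0]]
```

```bash
python3 - <<'E'
from h import *
from rig import vision
ps=vision.camera_params("scene");pd=vision.camera_params("side")
for n,P in(("scene",ps),("side",pd)): print(n,"centre",np.round(ray(P,(256,192))[0]))
side=np.array([(0,65),(100,130),(180,185),(215,225),(240,265),(300,300)],float)
sp=np.concatenate([np.linspace(side[i],side[i+1],200) for i in range(5)])
for u in [(345,5),(318,60),(270,115),(200,165),(130,190)]:
    c,v=ray(ps,u); L=np.linspace(250,2500,3000)
    X=c+L[:,None]*v
    pr=proj(pd,X); D=np.linalg.norm(pr[:,None]-sp[None],axis=2).min(1)
    i=D.argmin();print(u,np.round(X[i]),round(D[i],1))
# neighbours
print("bottle base",onz(ps,(361,239),0)," disc base",onz(ps,(403,275),0), onz(ps,(403,262),10))
# heights: vertical line at base, find z where the projection meets the top row
def h(b,row):
    zs=np.linspace(0,250,500);pr=proj(ps,np.c_[np.tile(b[:2],(500,1)),zs]);i=abs(pr[:,1]-row).argmin();return zs[i]
b=onz(ps,(361,239),0);print("bottle h",h(b+[12,0,0],203)); d=onz(ps,(403,262),10);print("stone h",h(d,230))
E
```

```text
scene centre [ -74. -511.  441.]
side centre [551. 710. 561.]
(345, 5) [1822.  499.  363.] 1.4
(318, 60) [915.  72. 280.] 0.2
(270, 115) [772.  95. 176.] 0.1
(200, 165) [639. 176.  79.] 0.1
(130, 190) [521. 265.  34.] 0.2
bottle base [ 703.87663642 -173.9663561     0.        ]  disc base [ 635.80196653 -285.39086753    0.        ] [ 658.68902199 -274.25226296   10.        ]
bottle h 69.63927855711422
stone h 70.64128256513025
```

The measured deck corners agree with the stated safe size to within about 2 mm. The dial is at about (536, −191) with yaw 0.13. The cable, bottle and stone are all clear of the chord path, so I'll travel now.

```bash
python3 -m creep '{"gripper":[1,1,1,1,1,1,1,1,1,1,1],"translation":[[-0.025,-0.0278,-0.001],[-0.025,-0.0278,-0.001],[-0.025,-0.0278,-0.001],[-0.025,-0.0278,-0.001],[-0.025,-0.0278,-0.001],[-0.025,-0.0278,-0.001],[-0.025,-0.0278,-0.001],[-0.025,-0.0278,-0.001],[-0.025,-0.0278,-0.001],[-0.025,-0.0278,-0.001],[-0.025,-0.0278,-0.001]],"rotation":[[0,0,0],[0,0,0],[0,0,0],[0,0,0],[0,0,0],[0,0,0],[0,0,0],[0,0,0],[0,0,0],[0,0,0],[0,0,0]]}'
```

```text
clock: 1.07
tcp_pos: [323.1, 174.4, 192.5]
tcp_rot: [0.355, 3.121, 0.001]
ft_force: [0.7, 0.1, 0.5]
gripper_width: 94.0
```

```bash
python3 -m creep '{"gripper":[1,1,1,1,1,1,1,1,1,1,1],"translation":[[-0.025,-0.0278,-0.001],[-0.025,-0.0278,-0.001],[-0.025,-0.0278,-0.001],[-0.025,-0.0278,-0.001],[-0.025,-0.0278,-0.001],[-0.025,-0.0278,-0.001],[-0.025,-0.0278,-0.001],[-0.025,-0.0278,-0.001],[-0.025,-0.0278,-0.001],[-0.025,-0.0278,-0.001],[-0.025,-0.0278,-0.001]],"rotation":[[0,0,0],[0,0,0],[0,0,0],[0,0,0],[0,0,0],[0,0,0],[0,0,0],[0,0,0],[0,0,0],[0,0,0],[0,0,0]]}' && python3 -m creep '{"gripper":[1,1,1,1,1,1,1,1,1,1,1],"translation":[[0,0,0],[0,0,0],[0,0,0],[0,0,0],[0,0,0],[0,0,0],[0,0,0],[0,0,0],[0,0,0],[0,0,0],[0,0,0]],"rotation":[[0,0,0.121],[0,0,0.121],[0,0,0.121],[0,0,0.121],[0,0,0.121],[0,0,0.121],[0,0,0.121],[0,0,0.121],[0,0,0.121],[0,0,0.121],[0,0,0]]}'
cat > snap.py <<'E'
import sys
from h import *
from rig import observe, vision
from scipy.spatial.transform import Rotation as Ro
tag=sys.argv[1]
s=observe();R=Ro.from_rotvec(s["tcp_rot"]).as_matrix()
print("tcp",np.round(s["tcp_pos"],1),"y_t ang",round(np.arctan2(R[1,1],R[0,1]),4),"z_t",np.round(R[:,2],3),"j",np.round(s["joint_positions"],3))
for n in sys.argv[2:]:
    p=vision.camera_params(n)
    im=vision.camera(n)
    cv2.imwrite(f"pics/{tag}_{n}.png",im[:,:,::-1]); np.save(f"pics/{tag}_{n}.npy",p,allow_pickle=True)
E
python3 snap.py a wrist
```

```text
clock: 1.98
tcp_pos: [522.4, -185.4, 203.1]
tcp_rot: [-0.356, -3.121, -0.001]
ft_force: [0.5, 0.6, 0.6]
gripper_width: 94.2
clock: 2.9
tcp_pos: [521.9, -183.6, 203.1]
tcp_rot: [-2.069, -2.363, 0.0]
ft_force: [0.3, 0.4, -0.3]
gripper_width: 94.1
tcp [ 521.9 -183.6  203.1] y_t ang 0.1321 z_t [-0.001  0.    -1.   ] j [-0.441  0.092  1.323  0.     1.727 -0.573]
```

View pics/a_wrist.png

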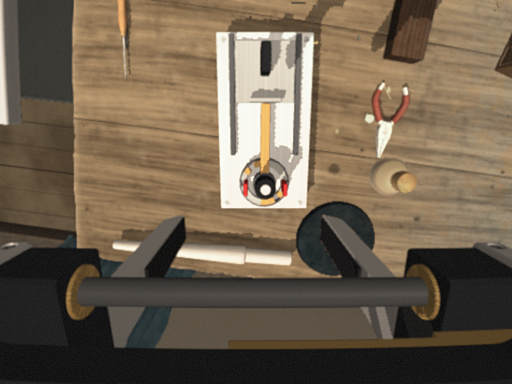

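The wrist picture shows the whole safe. The deck corners are near (217,33), (313,33), (307,208) and (221,208), the dial is at (265,187), and the fin is at (266,58). I'll zoom and measure.

```bash
python3 - <<'E'
import cv2
a=cv2.imread("pics/a_wrist.png")[150:215,210:320]; cv2.imwrite("pics/az1.png",cv2.resize(a,None,fx=7,fy=7,interpolation=cv2.INTER_CUBIC))
a=cv2.imread("pics/a_wrist.png")[25:115,210:320]; cv2.imwrite("pics/az2.png",cv2.resize(a,None,fx=6,fy=6,interpolation=cv2.INTER_CUBIC))
E
```

```text
(no output)
```

View pics/az1.png

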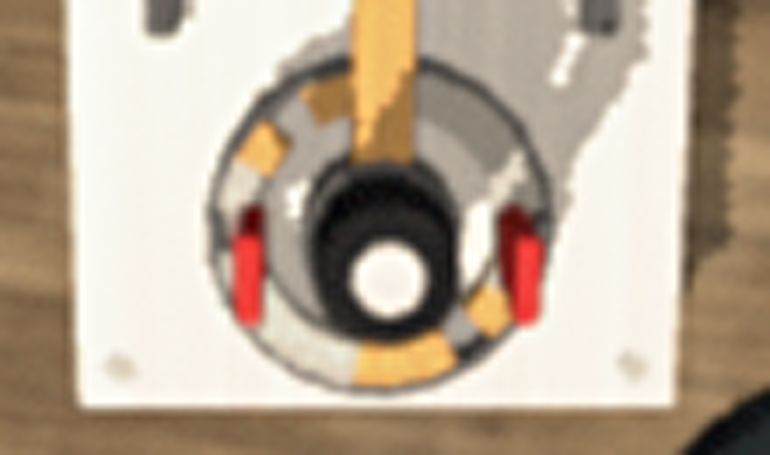

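View pics/az2.png

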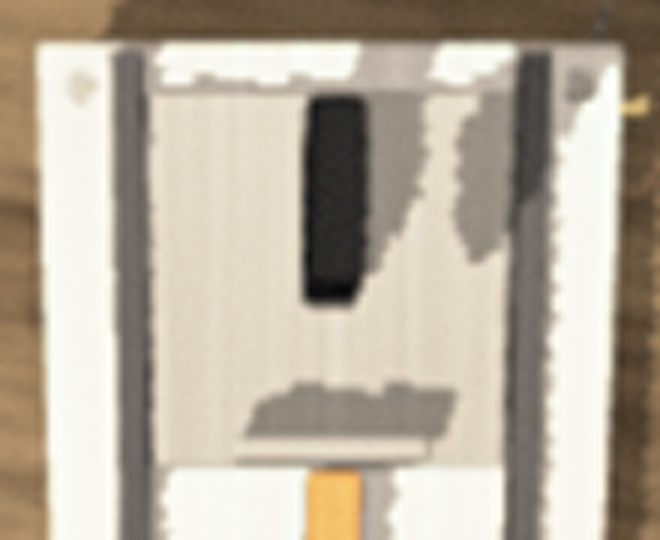

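```bash
python3 - <<'E'
from h import *
P=np.load("pics/a_wrist.npy",allow_pickle=True).item()
z=lambda x,y,f,ox,oy:((x+.5)/f-.5+ox,(y+.5)/f-.5+oy)
A=lambda x,y,h:onz(P,z(x,y,7,210,150),h)[:2]
B=lambda x,y,h:onz(P,z(x,y,6,210,25),h)[:2]
c=[A(80,407,34),A(677,407,34),B(38,44,34),B(620,42,34)]
o,th,r=fit([(-60,-113),(60,-113),(-60,113),(60,113)],c)
print(o,th,np.round(r,1).tolist())
R=np.array([[np.cos(th),-np.sin(th)],[np.sin(th),np.cos(th)]])
L=lambda w:np.round(R.T@(w-o),1)
print("dial from fit",o+R@[0,-75]," fin from fit",o+R@[0,75])
print("cap",A(388,278,83),L(A(388,278,83)))
print("tabs",L(A(234,280,85)),L(A(541,281,85)),"mid",(A(234,280,85)+A(541,281,85))/2)
print("ring",L(A(381,223,44)),A(381,223,44), "w",L(A(552,223,44))-L(A(210,223,44)))
print("fin top",L(B(337,95,67)),L(B(337,288,67)),L(B(308,200,67)),L(B(367,200,67)), B(337,191,67))
E
```

```text
[ 528.83276366 -114.91002408] 0.13693469832269542 [[0.5, 0.4], [-0.8, 0.8], [0.1, -0.6], [0.2, -0.6]]
dial from fit [ 539.07080014 -189.20795547]  fin from fit [518.59472718 -40.61209269]
cap [ 538.64534947 -189.144267  ] [ -0.4 -74.9]
tabs [-27.  -74.6] [ 25.9 -75. ] mid [ 538.47959753 -189.12681915]
ring [ -0.1 -73.4] [ 538.75078483 -187.59910942] w [65.9 -0.3]
fin top [ 0.1 94.5] [ 0.3 60.2] [-5.3 76. ] [ 6. 76.] [518.47331367 -37.99223235]
```

All the measures agree: dial axis ≈ (538.5, −189.3), yaw 0.137, fin ≈ (518.5, −38). Next I'll move over the dial and descend with the jaws open.

```bash
python3 -m creep '{"gripper":[1,1,1,1,1,1,1,1,1,1],"translation":[[-0.004,0.0076,0],[-0.004,0.0076,0],[0,0,0.018],[0,0,0.018],[0,0,0.018],[0,0,0.018],[0,0,0.018],[0,0,0.018],[0,0,0.018],[0,0,0.016]],"rotation":[[0,0,-0.005],[0,0,0],[0,0,0],[0,0,0],[0,0,0],[0,0,0],[0,0,0],[0,0,0],[0,0,0],[0,0,0]]}' && python3 -m creep '{"gripper":[0.65,0.65,0.65,0.65],"translation":[[0,0,0],[0,0,0],[0,0,0],[0,0,0]],"rotation":[[0,0,0],[0,0,0],[0,0,0],[0,0,0]]}'
python3 snap.py b wrist scene side
python3 - <<'E'
import cv2,numpy as np
a=cv2.imread("pics/b_scene.png")[190:290,270:390]; b=cv2.imread("pics/b_side.png")[100:190,230:330]
a=cv2.resize(a,(480,400),interpolation=cv2.INTER_CUBIC);
cv2.imwrite("pics/bz.png",a);cv2.imwrite("pics/bz2.png",cv2.resize(b,None,fx=5,fy=5,interpolation=cv2.INTER_CUBIC))
E
```

```text
clock: 3.78
tcp_pos: [538.6, -189.7, 59.9]
tcp_rot: [-2.059, -2.371, 0.0]
ft_force: [0.5, 1.2, 0.2]
gripper_width: 93.8
clock: 4.12
tcp_pos: [539.5, -190.1, 63.2]
tcp_rot: [2.06, 2.369, 0.001]
ft_force: [0.5, -0.3, -0.0]
gripper_width: 70.7
tcp [ 539.5 -190.1   63.2] y_t ang 0.1393 z_t [ 0.003 -0.001 -1.   ] j [-0.438  0.185  1.498  0.     1.455 -0.577]
```

View pics/b_wrist.png

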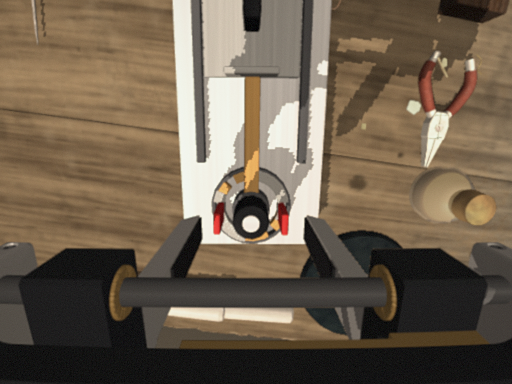

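View pics/bz.png

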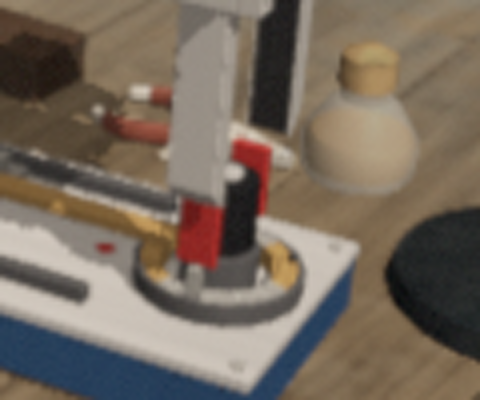

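View pics/bz2.png

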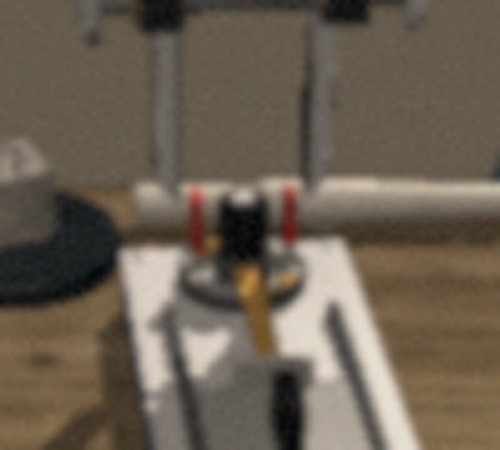

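```bash
python3 - <<'E'
from h import *
P=np.load("pics/b_side.npy",allow_pickle=True).item();Q=np.load("pics/b_scene.npy",allow_pickle=True).item();W=np.load("pics/b_wrist.npy",allow_pickle=True).item()
d=np.array([539,-189.7]);u=np.array([np.cos(.138),np.sin(.138)])
for h in(55,70,85):
  for s in(-26.5,26.5,-32,32):
    X=[*(d+u*s),h]
    print(h,s,np.round((proj(P,[X])[0]-[230,100]+.5)*5),np.round((proj(Q,[X])[0]-[270,190]+.5)*4),np.round(proj(W,[X])[0]))
E
```

```text
55 -26.5 [290. 245.] [199. 270.] [218. 212.]
55 26.5 [188. 250.] [251. 213.] [284. 212.]
55 -32 [300. 244.] [193. 276.] [211. 212.]
55 32 [178. 251.] [256. 207.] [290. 212.]
70 -26.5 [291. 219.] [202. 235.] [216. 218.]
70 26.5 [189. 225.] [255. 179.] [286. 218.]
70 -32 [301. 219.] [196. 241.] [209. 218.]
70 32 [178. 225.] [260. 174.] [293. 218.]
85 -26.5 [292. 193.] [205. 200.] [213. 225.]
85 26.5 [189. 199.] [258. 146.] [288. 225.]
85 -32 [302. 193.] [200. 206.] [205. 225.]
85 32 [178. 199.] [263. 141.] [296. 225.]
```

```bash
python3 - <<'E'
from h import *
from rig import observe
P=np.load("pics/b_side.npy",allow_pickle=True).item();Q=np.load("pics/b_scene.npy",allow_pickle=True).item();W=np.load("pics/b_wrist.npy",allow_pickle=True).item()
def tri(*a):
    A=np.zeros((3,3));b=np.zeros(3)
    for p,uv in a:
        c,v=ray(p,uv);v/=np.linalg.norm(v);M=np.eye(3)-np.outer(v,v);A+=M;b+=M@c
    X=np.linalg.solve(A,b);return np.round(X,1)
a=(Q,(270+197/4,190+198/4));b=(P,(230+316/5,100+186/5));w=(W,(194,222))
print(tri(a,b),tri(a,w),tri(b,w),tri(a,b,w))
c,v=ray(W,(252,192));print("wristcam",c,v)
s=observe();print(s["tcp_pos"],s["clock"],s["gripper_width"])
im=cv2.imread("pics/b_wrist.png")[170:270,130:380];cv2.imwrite("pics/bw.png",cv2.resize(im,None,fx=3,fy=3,interpolation=cv2.INTER_CUBIC))
E
```

```text
[ 500.6 -195.5   89. ] [ 501.4 -193.7   89.4] [ 499.6 -191.4   89. ] [ 500.6 -193.7   88.8]
wristcam [ 530.13322582 -120.2023044   266.57009457] [ 0.03431751 -0.24307146 -0.96940419]
[ 539.06233495 -189.89903277   62.89013883] 4.2667 61.72214580103034
```

View pics/bw.png

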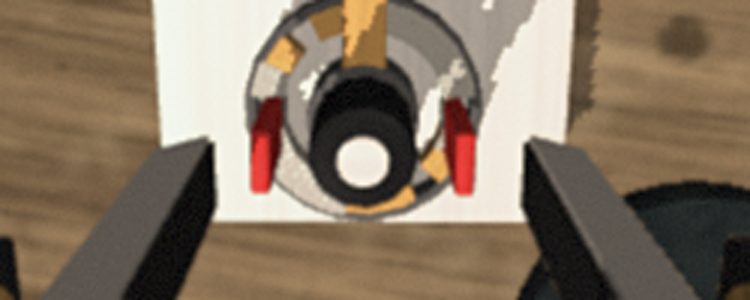

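Three views put the fingertip at z ≈ 89, but a TCP reading of 63 with tips 8 mm ahead should give 55. I trust the pictures for now. I'll check by lowering in a small step and looking again.

```bash
python3 -m creep '{"gripper":[0.65,0.65,0.65,0.65],"translation":[[0,0,0.006],[0,0,0.006],[0,0,0],[0,0,0]],"rotation":[[0,0,0],[0,0,0],[0,0,0],[0,0,0]]}'
python3 snap.py c scene side
python3 - <<'E'
import cv2,numpy as np
a=cv2.imread("pics/c_scene.png")[190:290,270:390]; b=cv2.imread("pics/c_side.png")[90:190,230:330]
a=cv2.resize(a,(480,400),interpolation=cv2.INTER_CUBIC);b=cv2.resize(b,(400,400),interpolation=cv2.INTER_CUBIC)
cv2.imwrite("pics/cz.png",np.hstack([a[:,80:],b]))
E
```

```text
clock: 4.6
tcp_pos: [537.5, -189.2, 48.5]
tcp_rot: [-2.061, -2.369, 0.001]
ft_force: [-0.1, 1.3, 0.6]
gripper_width: 61.4
tcp [ 537.5 -189.2   48.5] y_t ang 0.139 z_t [-0.002  0.001 -1.   ] j [-0.438  0.195  1.517  0.     1.432 -0.577]
```

View pics/cz.png

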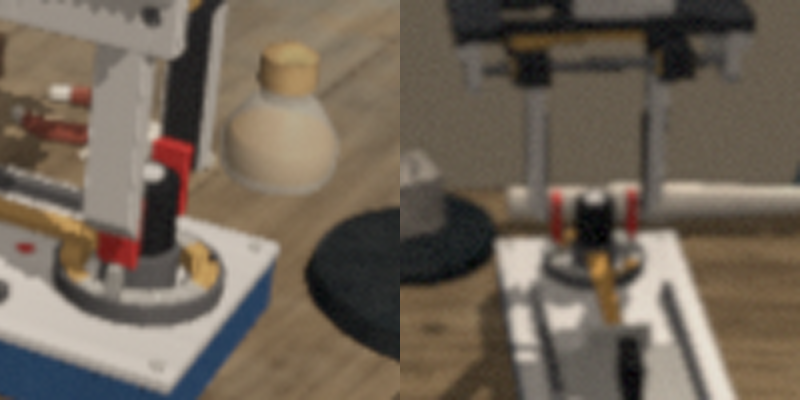

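View pics/c_side.png

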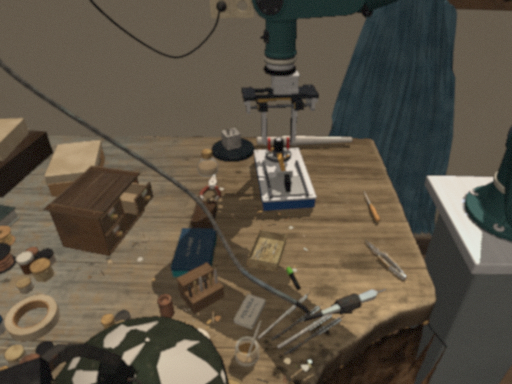

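```bash
python3 - <<'E'
from h import *
P=np.load("pics/c_side.npy",allow_pickle=True).item();Q=np.load("pics/c_scene.npy",allow_pickle=True).item()
def tri(*a):
    A=np.zeros((3,3));b=np.zeros(3)
    for p,uv in a:
        c,v=ray(p,uv);v/=np.linalg.norm(v);M=np.eye(3)-np.outer(v,v);A+=M;b+=M@c
    return np.round(np.linalg.solve(A,b),1)
print(tri((Q,(270+200/4,190+235/4)),(P,(230+252/4,90+208/4))))
print(tri((Q,(270+286/4,190+167/4)),(P,(230+136/4,90+212/4))))
# gripper body lower edge (dark plate) vs TCP, side view rows: blocks at ~65
c,v=ray(P,(230+195/4,90+75/4));t=(-189-c[1])/v[1];print("block underside z",(c+v*t)[2])
E
```

```text
[ 500.6 -197.9   74. ]
[ 574.9 -193.9   71.8]
block underside z 167.444809165663
```

Both fingertips triangulate to z ≈ 73 at TCP 49–50, and the gripper body also sits about 30 mm higher than stated. The real tips are therefore about 24 mm above the reported TCP z. I'll lower a further 16 mm with force checks, to put the tips at about 57.

```bash
python3 -m creep '{"gripper":[0.65,0.65,0.65],"translation":[[0,0,0.004],[0,0,0.004],[0,0,0]],"rotation":[[0,0,0],[0,0,0],[0,0,0]]}' && python3 -m creep '{"gripper":[0.65,0.65,0.65,0.65],"translation":[[0,0,0.004],[0,0,0.004],[0,0,0],[0,0,0]],"rotation":[[0,0,0],[0,0,0],[0,0,0],[0,0,0]]}' 
python3 snap.py d scene side
python3 - <<'E'
import cv2,numpy as np
a=cv2.imread("pics/d_scene.png")[190:290,270:390]; b=cv2.imread("pics/d_side.png")[90:190,230:330]
a=cv2.resize(a,(480,400),interpolation=cv2.INTER_CUBIC);b=cv2.resize(b,(400,400),interpolation=cv2.INTER_CUBIC)
cv2.imwrite("pics/dz.png",np.hstack([a[:,80:],b]))
E
```

```text
clock: 4.95
tcp_pos: [537.6, -189.2, 40.4]
tcp_rot: [-2.061, -2.369, 0.001]
ft_force: [0.1, 0.5, 0.7]
gripper_width: 60.8
clock: 5.28
tcp_pos: [537.9, -189.4, 33.0]
tcp_rot: [-2.061, -2.37, 0.0]
ft_force: [0.5, 0.1, 0.2]
gripper_width: 61.0
tcp [ 537.9 -189.4   33. ] y_t ang 0.139 z_t [-0.001  0.001 -1.   ] j [-0.438  0.207  1.535  0.     1.401 -0.577]
```

View pics/dz.png

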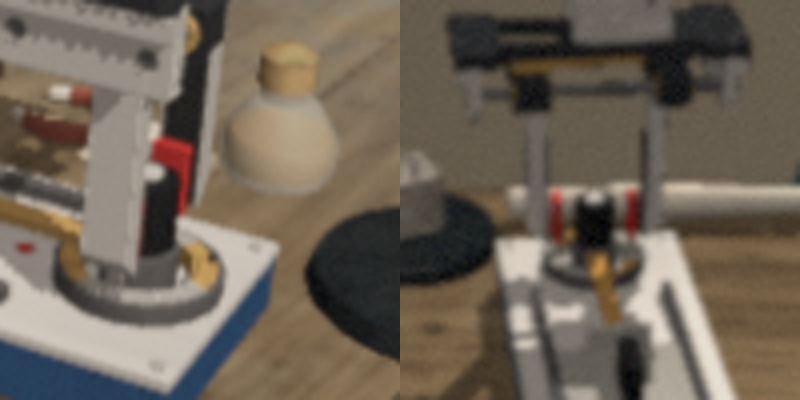

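The fingers now stand alongside the tabs: the tips are just above the tab bottoms, the gaps are equal, and there is no contact force. I'll close gently in stages and check the force balance.

```bash
cat > st.py <<'E'
from h import *
from rig import observe
from scipy.spatial.transform import Rotation as Ro
s=observe();R=Ro.from_rotvec(s["tcp_rot"]).as_matrix()
print("t",s["clock"],"tcp",np.round(s["tcp_pos"],1),"phi",round(np.arctan2(R[1,1],R[0,1]),3),"F_tool",np.round(R.T@s["ft_force"],2),"M_tool",np.round(R.T@s["wrist_torque"],3),"w",round(s["gripper_width"],2))
E
python3 st.py
python3 -m creep '{"gripper":[0.55,0.53,0.53,0.53],"translation":[[0,0,0],[0,0,0],[0,0,0],[0,0,0]],"rotation":[[0,0,0],[0,0,0],[0,0,0],[0,0,0]]}' ; python3 st.py
python3 -m creep '{"gripper":[0.51,0.50,0.50,0.50],"translation":[[0,0,0],[0,0,0],[0,0,0],[0,0,0]],"rotation":[[0,0,0],[0,0,0],[0,0,0],[0,0,0]]}' ; python3 st.py
```

```text
t 5.3833 tcp [ 538.3 -189.6   33.6] phi 0.139 F_tool [-0.87 -0.52 -0.09] M_tool [ 0.043 -0.062  0.025] w 60.85
clock: 5.72
tcp_pos: [538.2, -189.6, 33.8]
tcp_rot: [2.062, 2.37, -0.0]
ft_force: [-0.1, -0.2, -0.1]
gripper_width: 50.0
t 5.7167 tcp [ 538.2 -189.6   33.8] phi 0.139 F_tool [-0.17 -0.14  0.08] M_tool [ 0.165 -0.087  0.01 ] w 50.02
clock: 6.05
tcp_pos: [538.3, -189.6, 33.8]
tcp_rot: [2.062, 2.37, 0.0]
ft_force: [-1.0, 0.9, 1.6]
gripper_width: 47.4
t 6.05 tcp [ 538.3 -189.6   33.8] phi 0.139 F_tool [ 1.07 -0.9  -1.56] M_tool [ 0.191 -0.079  0.007] w 47.4
```

```bash
python3 -m creep '{"gripper":[0.48,0.46,0.46,0.46,0.46],"translation":[[0,0,0],[0,0,0],[0,0,0],[0,0,0],[0,0,0]],"rotation":[[0,0,0],[0,0,0],[0,0,0],[0,0,0],[0,0,0]]}' ; python3 st.py
python3 snap.py e scene side
python3 - <<'E'
import cv2,numpy as np
a=cv2.imread("pics/e_scene.png")[190:290,270:390]; b=cv2.imread("pics/e_side.png")[90:190,230:330]
a=cv2.resize(a,(480,400),interpolation=cv2.INTER_CUBIC);b=cv2.resize(b,(400,400),interpolation=cv2.INTER_CUBIC)
cv2.imwrite("pics/ez.png",np.hstack([a[:,80:],b]))
E
```

```text
clock: 6.47
tcp_pos: [538.4, -189.6, 33.8]
tcp_rot: [2.062, 2.37, 0.0]
ft_force: [-0.2, -0.6, 3.1]
gripper_width: 43.5
t 6.4667 tcp [ 538.4 -189.6   33.8] phi 0.139 F_tool [-0.61 -0.31 -3.1 ] M_tool [ 0.228 -0.04   0.026] w 43.5
tcp [ 538.4 -189.6   33.8] y_t ang 0.139 z_t [ 0. -0. -1.] j [-0.438  0.207  1.534  0.     1.401 -0.577]
```

View pics/ez.png

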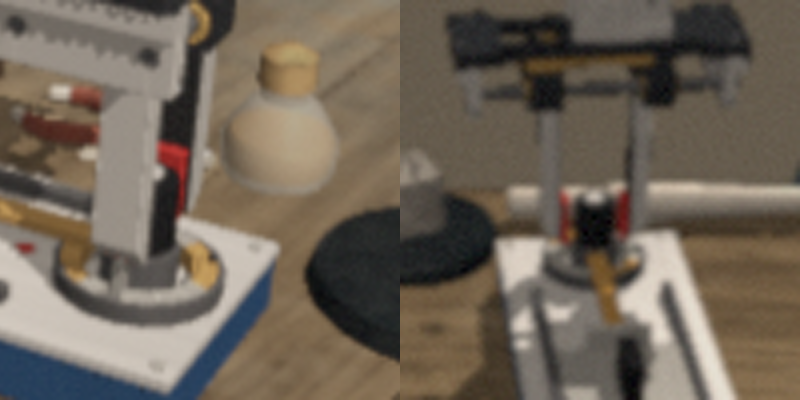

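Both tabs are in to 43.5 mm and the forces are balanced. I'll pinch slightly more and turn gently clockwise, checking the torque.

```bash
python3 -m creep '{"gripper":[0.453,0.453,0.453,0.453,0.453],"translation":[[0,0,0],[0,0,0],[0,0,0],[0,0,0],[0,0,0]],"rotation":[[0,0,0],[0,0,0],[0,0,0.02],[0,0,0.02],[0,0,0]]}' ; python3 st.py
python3 -m creep '{"gripper":[0.453,0.453,0.453],"translation":[[0,0,0],[0,0,0],[0,0,0]],"rotation":[[0,0,0.02],[0,0,0.02],[0,0,0]]}' ; python3 st.py
```

```text
clock: 6.98
tcp_pos: [538.3, -189.7, 33.8]
tcp_rot: [2.11, 2.327, 0.0]
ft_force: [-1.0, 0.7, 3.9]
gripper_width: 42.7
t 6.9833 tcp [ 538.3 -189.7   33.8] phi 0.098 F_tool [ 0.8  -0.96 -3.92] M_tool [ 0.357 -0.126 -0.018] w 42.66
clock: 7.23
tcp_pos: [538.2, -189.6, 33.8]
tcp_rot: [2.156, 2.284, -0.0]
ft_force: [-0.7, -0.6, 5.3]
gripper_width: 42.8
t 7.2333 tcp [ 538.2 -189.6   33.8] phi 0.058 F_tool [-0.55 -0.69 -5.29] M_tool [ 0.407 -0.149 -0.013] w 42.79
```

```bash
python3 -m creep '{"gripper":[0.453,0.453,0.453,0.453,0.453,0.453],"translation":[[0,0,0],[0,0,0],[0,0,0],[0,0,0],[0,0,0],[0,0,0]],"rotation":[[0,0,0.05],[0,0,0.05],[0,0,0.05],[0,0,0.05],[0,0,0.05],[0,0,0]]}' ; python3 st.py
python3 snap.py f scene wrist
python3 - <<'E'
import cv2,numpy as np
a=cv2.imread("pics/f_scene.png")[190:290,230:390]; b=cv2.imread("pics/f_wrist.png")[120:270,150:350]
a=cv2.resize(a,(480,300),interpolation=cv2.INTER_CUBIC);b=cv2.resize(b,(400,300),interpolation=cv2.INTER_CUBIC)
cv2.imwrite("pics/fz.png",np.hstack([a[:,80:],b]))
E
```

```text
clock: 7.73
tcp_pos: [537.9, -189.7, 33.8]
tcp_rot: [-2.425, -1.997, 0.001]
ft_force: [-2.0, -1.3, 5.6]
gripper_width: 42.7
t 7.7333 tcp [ 537.9 -189.7   33.8] phi -0.193 F_tool [-1.62 -1.73 -5.57] M_tool [ 0.475 -0.263  0.009] w 42.74
tcp [ 537.9 -189.7   33.8] y_t ang -0.1931 z_t [-0.001 -0.    -1.   ] j [-0.438  0.207  1.534 -0.     1.401 -0.245]
```

View pics/fz.png

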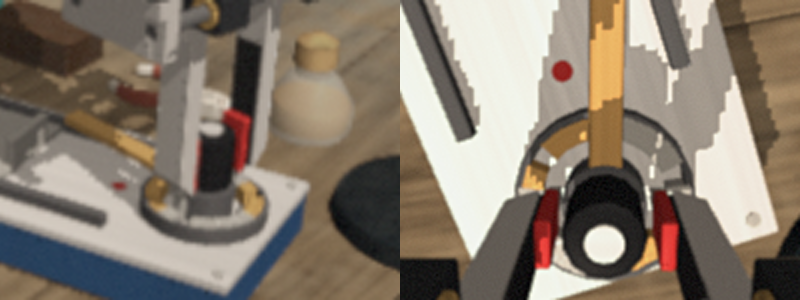

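The dog stays aligned with the tool, so the dial has turned with it to about 0.33 rad, and both torque and force are low. I'll carry on, still pinched, to about 0.8. From there I'll test in 0.03 rad steps: open the fingers at each step and see in the wrist camera whether both tabs spring out.

```bash
python3 -m creep '{"gripper":[0.456,0.456,0.456,0.456,0.456,0.456,0.456],"translation":[[0,-0.0005,0],[0,0,0],[0,0,0],[0,0,0],[0,0,0],[0,0,0],[0,0,0]],"rotation":[[0,0,0.08],[0,0,0.08],[0,0,0.08],[0,0,0.08],[0,0,0.08],[0,0,0.07],[0,0,0]]}' ; python3 st.py
python3 -m creep '{"gripper":[0.58,0.6,0.6,0.6],"translation":[[0,0,0],[0,0,0],[0,0,0],[0,0,0]],"rotation":[[0,0,0],[0,0,0],[0,0,0],[0,0,0]]}' ; python3 st.py
cat > tabs.py <<'E'
import sys
from h import *
from rig import vision
tag=sys.argv[1]
p=vision.camera_params("wrist");im=vision.camera("wrist")
np.save(f"pics/{tag}_wrist.npy",p,allow_pickle=True)
cv2.imwrite(f"pics/{tag}_wrist.png",im[:,:,::-1])
c=im[170:260,170:330].astype(int)
m=((c[:,:,0]>120)&(c[:,:,1]<70)&(c[:,:,2]<70)).astype(np.uint8)
n,l,s,cen=cv2.connectedComponentsWithStats(m)
b=sorted([(s[i],cen[i]) for i in range(1,n) if s[i][4]>25],key=lambda q:q[1][0])
for q in b: print("blob x",q[0][0]+170,"-",q[0][0]+q[0][2]+169,"y",q[0][1]+170,"-",q[0][1]+q[0][3]+169,"area",q[0][4],"cen",np.round(q[1]+170,1))
z=cv2.resize(im[120:270,150:350,::-1],(600,450),interpolation=cv2.INTER_CUBIC);cv2.imwrite(f"pics/{tag}z.png",z)
E
python3 tabs.py g0; python3 st.py
```

```text
clock: 8.42
tcp_pos: [537.3, -189.7, 33.7]
tcp_rot: [-2.824, -1.376, 0.001]
ft_force: [-3.2, -1.0, 4.7]
gripper_width: 43.3
t 8.4167 tcp [ 537.3 -189.7   33.7] phi -0.664 F_tool [-2.73 -1.9  -4.71] M_tool [ 0.338 -0.523  0.036] w 43.32
clock: 8.75
tcp_pos: [537.6, -189.0, 32.7]
tcp_rot: [-2.821, -1.38, 0.0]
ft_force: [0.7, 0.2, -0.1]
gripper_width: 56.2
t 8.75 tcp [ 537.6 -189.    32.7] phi -0.661 F_tool [0.64 0.42 0.05] M_tool [ 0.123 -0.081  0.01 ] w 56.24
blob x 201 - 209 y 170 - 177 area 57 cen [204.9 173. ]
blob x 214 - 221 y 232 - 254 area 136 cen [217.7 241.9]
blob x 282 - 290 y 233 - 256 area 173 cen [286.  244.4]
t 8.8 tcp [ 537.6 -189.1   32.8] phi -0.661 F_tool [-0.2  -0.52  0.38] M_tool [ 0.086 -0.108  0.012] w 56.3
```

View pics/g0z.png

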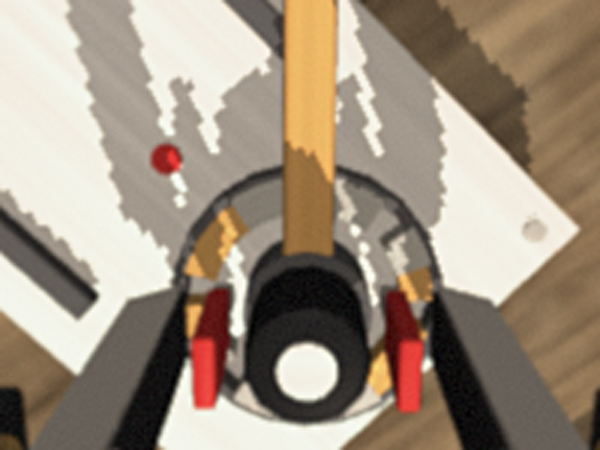

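The wrist view shows the tabs 75.7 px apart over their outer edges at 1.7 px/mm, so 45 mm; they are riding on the ring. A click-out would be about 90 px. I'll start the step-and-test cycles, with a small centring shift.

```bash
python3 -m creep '{"gripper":[0.5,0.456,0.456,0.456,0.456,0.58,0.6,0.6],"translation":[[-0.0006,-0.0004,0],[0,0,0],[0,0,0],[0,0,0],[0,0,0],[0,0,0],[0,0,0],[0,0,0]],"rotation":[[0,0,0],[0,0,0],[0,0,0],[0,0,0.05],[0,0,0],[0,0,0],[0,0,0],[0,0,0]]}' >/dev/null; python3 st.py; python3 tabs.py g1
python3 -m creep '{"gripper":[0.5,0.456,0.456,0.456,0.456],"translation":[[0,0,0],[0,0,0],[0,0,0],[0,0,0],[0,0,0]],"rotation":[[0,0,0],[0,0,0],[0,0,0],[0,0,0.03],[0,0,0]]}'>/dev/null; python3 st.py;
python3 -m creep '{"gripper":[0.58,0.6,0.6],"translation":[[0,0,0],[0,0,0],[0,0,0]],"rotation":[[0,0,0],[0,0,0],[0,0,0]]}'>/dev/null; python3 st.py; python3 tabs.py g2
```

```text
t 9.4667 tcp [ 537.1 -189.7   33.5] phi -0.71 F_tool [-0.28  0.48  0.89] M_tool [ 0.016 -0.068 -0.046] w 56.25
blob x 199 - 207 y 170 - 178 area 68 cen [203.  173.8]
blob x 208 - 216 y 230 - 251 area 173 cen [211.6 240.3]
blob x 288 - 296 y 232 - 254 area 167 cen [291.8 242.8]
t 9.9333 tcp [ 537.1 -189.6   33.8] phi -0.741 F_tool [-0.03 -0.5  -0.71] M_tool [ 0.227 -0.18  -0.032] w 42.72
t 10.1833 tcp [ 537.2 -189.7   33.6] phi -0.741 F_tool [-0.74  0.13 -0.03] M_tool [ 0.034 -0.101  0.001] w 56.25
blob x 197 - 206 y 171 - 179 area 70 cen [201.5 175.2]
blob x 208 - 216 y 230 - 252 area 159 cen [211.3 240.5]
blob x 288 - 296 y 232 - 254 area 162 cen [291.5 242.8]
```

View pics/g2z.png

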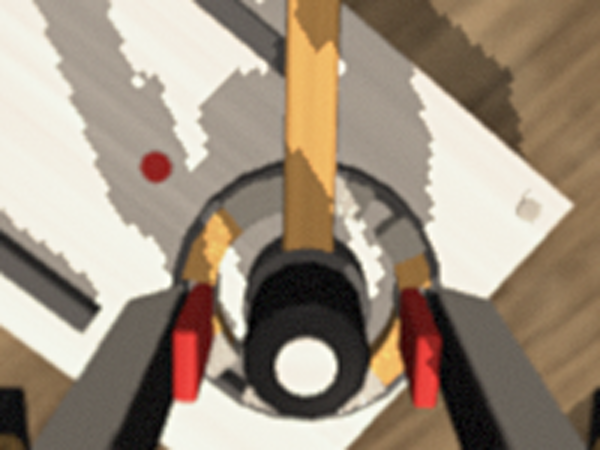

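Both tabs clicked out at dial ≈ 0.85–0.88. They are 89 px apart, about 53 mm, and stayed out on the second test. I'll let go, raise and confirm from outside.

```bash
python3 -m creep '{"gripper":[0.7,0.7,0.7,0.7,0.7,0.7,0.7],"translation":[[0,0,0],[0,0,0],[0,0,-0.015],[0,0,-0.03],[0,0,-0.03],[0,0,-0.025],[0,0,0]],"rotation":[[0,0,0],[0,0,0],[0,0,0],[0,0,0],[0,0,0],[0,0,0],[0,0,0]]}'; python3 -m creep '{"gripper":[0.5,0.5,0.5,0.5,0.5,0.5,0.5,0.5,0.5],"translation":[[0,0,0],[0,0,0],[0,0,0],[0,0,0],[0,0,0],[0,0,0],[0,0,0],[0,0,0],[0,0,0]],"rotation":[[0,0,-0.11],[0,0,-0.11],[0,0,-0.11],[0,0,-0.11],[0,0,-0.11],[0,0,-0.11],[0,0,-0.11],[0,0,-0.108],[0,0,0]]}'; python3 st.py; python3 tabs.py k;python3 snap.py k scene
python3 - <<'E'
import cv2
a=cv2.imread("pics/k_scene.png")[205:300,195:370]; cv2.imwrite("pics/kz2.png",cv2.resize(a,None,fx=4.5,fy=4.5,interpolation=cv2.INTER_CUBIC))
E
```

```text
clock: 10.82
tcp_pos: [540.6, -191.3, 140.6]
tcp_rot: [2.866, 1.263, 0.013]
ft_force: [0.6, 0.2, 0.9]
gripper_width: 65.9
clock: 11.57
tcp_pos: [536.7, -189.5, 132.3]
tcp_rot: [-2.061, -2.369, 0.001]
ft_force: [0.8, -0.4, 0.2]
gripper_width: 46.8
t 11.5667 tcp [ 536.7 -189.5  132.3] phi 0.139 F_tool [-0.51  0.71 -0.17] M_tool [ 0.087 -0.058  0.016] w 46.84
blob x 232 - 245 y 173 - 185 area 88 cen [238.2 178.3]
blob x 262 - 275 y 212 - 223 area 68 cen [268.9 217.7]
tcp [ 536.7 -189.5  132.5] y_t ang 0.1348 z_t [-0.001  0.001 -1.   ] j [-0.439  0.145  1.404  0.     1.594 -0.574]
```

View pics/kz2.png

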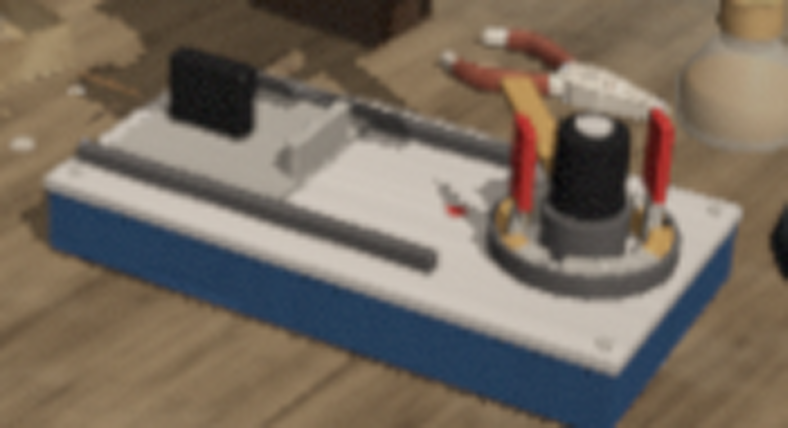

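View pics/k_wrist.png

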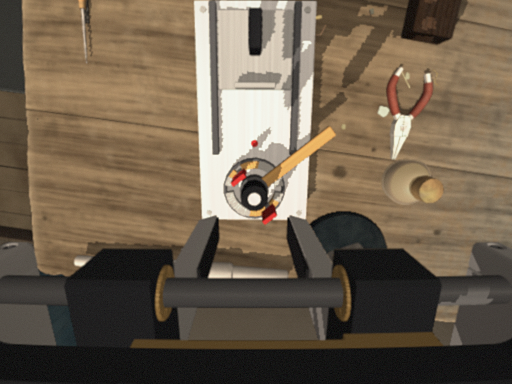

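The dial is out of its lock, the dog points over the +x side clear of the shutter, and both tabs stand out. Next I'll move over the fin, look, then descend.

```bash
python3 -m creep '{"gripper":[0.45,0.45,0.45,0.45,0.45,0.45,0.45,0.45,0.45,0.45],"translation":[[0.0305,0.001,0],[0.0305,0,0],[0.0305,0,0],[0.0305,0,0],[0.0305,0,0],[0,0,0.018],[0,0,0.018],[0,0,0.018],[0,0,0.006],[0,0,0]],"rotation":[[0,0,0],[0,0,0],[0,0,0],[0,0,0],[0,0,0],[0,0,0],[0,0,0],[0,0,0],[0,0,0],[0,0,0]]}'; python3 st.py;python3 snap.py m scene side
python3 - <<'E'
import cv2,numpy as np
a=cv2.imread("pics/m_scene.png")[165:265,190:290]; b=cv2.imread("pics/m_side.png")[120:220,240:340]
cv2.imwrite("pics/mz.png",np.hstack([cv2.resize(q,(400,400),interpolation=cv2.INTER_CUBIC) for q in(a,b)]))
E
```

```text
clock: 12.5
tcp_pos: [515.5, -38.1, 71.3]
tcp_rot: [-2.063, -2.364, 0.004]
ft_force: [0.4, 0.1, -0.8]
gripper_width: 41.9
t 12.5 tcp [515.5 -38.1  71.3] phi 0.136 F_tool [0.09 0.4  0.77] M_tool [ 0.02  -0.049 -0.086] w 41.95
tcp [515.5 -38.1  71.3] y_t ang 0.1357 z_t [-0.005  0.001 -1.   ] j [-0.184  0.066  1.614  0.     1.466 -0.319]
```

View pics/mz.png

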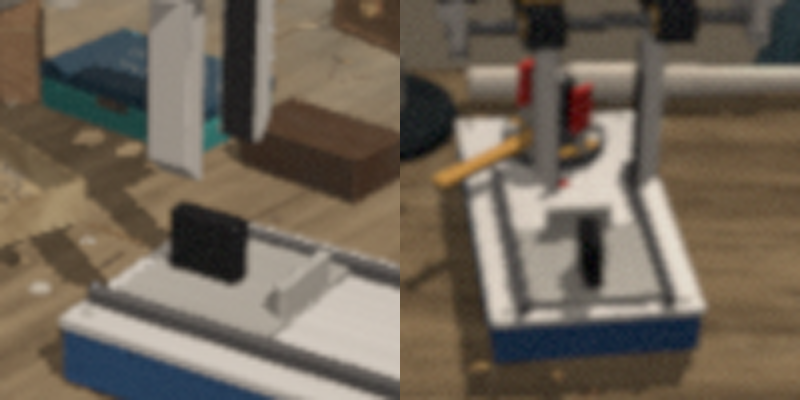

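```bash
python3 - <<'E'
from h import *
P=np.load("pics/m_side.npy",allow_pickle=True).item();Q=np.load("pics/m_scene.npy",allow_pickle=True).item()
def tri(*a):
    A=np.zeros((3,3));b=np.zeros(3)
    for p,uv in a:
        c,v=ray(p,uv);v/=np.linalg.norm(v);M=np.eye(3)-np.outer(v,v);A+=M;b+=M@c
    return np.linalg.solve(A,b)
f=tri((Q,(190+178/4,165+171/4)),(P,(240+252/4,120+182/4)));b=tri((Q,(190+248/4,165+141/4)),(P,(240+142/4,120+182/4)))
print(f,b,(f+b)/2)
# fin top corners in both
fin=tri((Q,(190+208/4,165+210/4)),(P,(240+188/4,120+228/4)));print("fin top mid",fin)
from rig import observe;print(observe()["tcp_pos"])
E
```

```text
[485.51445821 -43.88222956  98.7728436 ] [542.92499979 -40.11209191  95.4700108 ] [514.219729   -41.99716074  97.1214272 ]
fin top mid [518.01742789 -36.95033052  69.32677007]
[517.51380895 -38.62346565  73.98857927]
```

Tips again measure 24 mm above the TCP z, and the fin top measures 69 against the stated 67. I'll descend so the tips come to about 47.

```bash
python3 -m creep '{"gripper":[0.43,0.43,0.43,0.43,0.43,0.43],"translation":[[0,0,0.015],[0,0,0.015],[0,0,0.01],[0,0,0.006],[0,0,0.003],[0,0,0]],"rotation":[[0,0,0],[0,0,0],[0,0,0],[0,0,0],[0,0,0],[0,0,0]]}'; python3 st.py;python3 snap.py n scene side wrist
python3 - <<'E'
import cv2,numpy as np
a=cv2.imread("pics/n_scene.png")[165:265,190:290]; b=cv2.imread("pics/n_side.png")[120:220,240:340]
cv2.imwrite("pics/nz.png",np.hstack([cv2.resize(q,(400,400),interpolation=cv2.INTER_CUBIC) for q in(a,b)]))
E
```

```text
clock: 13.1
tcp_pos: [517.2, -38.5, 24.5]
tcp_rot: [-2.064, -2.368, 0.0]
ft_force: [-0.0, -0.0, -0.2]
gripper_width: 40.3
t 13.1 tcp [517.2 -38.5  24.5] phi 0.137 F_tool [-0.03 -0.05  0.18] M_tool [ 0.031 -0.052 -0.031] w 40.3
tcp [517.2 -38.5  24.5] y_t ang 0.1366 z_t [-0.  0. -1.] j [-0.184  0.104  1.671  0.     1.366 -0.32 ]
```

View pics/nz.png

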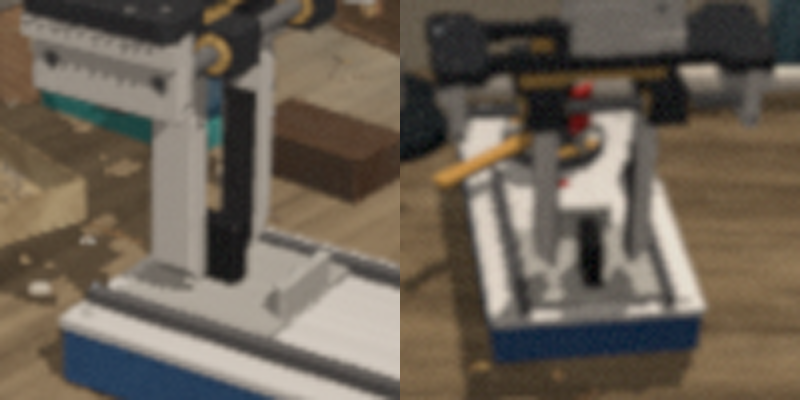

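View pics/n_wrist.png

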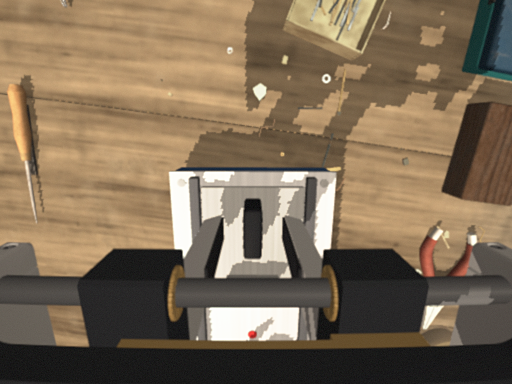

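The fin sits midway between the fingers. I'll close on it.

```bash
python3 -m creep '{"gripper":[0.25,0.2,0.16,0.13,0.11,0.11,0.11],"translation":[[0,0,0],[0,0,0],[0,0,0],[0,0,0],[0,0,0],[0,0,0],[0,0,0]],"rotation":[[0,0,0],[0,0,0],[0,0,0],[0,0,0],[0,0,0],[0,0,0],[0,0,0]]}'; python3 st.py
```

```text
clock: 13.83
tcp_pos: [517.6, -38.4, 24.7]
tcp_rot: [2.064, 2.368, 0.001]
ft_force: [2.4, -0.7, -0.0]
gripper_width: 11.8
t 13.8333 tcp [517.6 -38.4  24.7] phi 0.137 F_tool [-1.01  2.33  0.  ] M_tool [-0.176 -0.059  0.083] w 11.83
```

```bash
python3 -m creep '{"gripper":[0.11,0.11,0.11,0.11],"translation":[[-0.003,0.0005,0],[-0.004,0,0],[-0.004,0,0],[0,0,0]],"rotation":[[0,0,0],[0,0,0],[0,0,0],[0,0,0]]}'; python3 st.py
```

```text
clock: 14.17
tcp_pos: [519.2, -50.1, 24.7]
tcp_rot: [2.065, 2.368, -0.001]
ft_force: [-0.8, 0.7, 1.4]
gripper_width: 11.6
t 14.1667 tcp [519.2 -50.1  24.7] phi 0.136 F_tool [ 0.77 -0.69 -1.45] M_tool [0.227 0.133 0.045] w 11.63
```

Free sliding. Continuing.

```bash
python3 -m creep '{"gripper":[0.11,0.11,0.11,0.11,0.11,0.11,0.11],"translation":[[-0.007,0,0],[-0.009,0,0],[-0.009,0,0],[-0.009,0,0],[-0.008,0,0],[-0.004,0,0],[0,0,0]],"rotation":[[0,0,0],[0,0,0],[0,0,0],[0,0,0],[0,0,0],[0,0,0],[0,0,0]]}'; python3 st.py
python3 -m creep '{"gripper":[0.11,0.11,0.11,0.11],"translation":[[-0.003,0,0],[-0.003,0,0],[-0.002,0,0],[0,0,0]],"rotation":[[0,0,0],[0,0,0],[0,0,0],[0,0,0]]}'; python3 st.py
```

```text
clock: 14.75
tcp_pos: [525.5, -97.2, 24.7]
tcp_rot: [2.065, 2.366, -0.003]
ft_force: [-2.9, -2.6, 4.2]
gripper_width: 12.0
t 14.75 tcp [525.5 -97.2  24.7] phi 0.135 F_tool [-2.18 -3.18 -4.18] M_tool [ 0.488 -0.414  0.06 ] w 12.01
clock: 15.08
tcp_pos: [526.3, -102.8, 24.7]
tcp_rot: [-2.064, -2.368, 0.0]
ft_force: [-2.5, 1.3, 5.1]
gripper_width: 11.9
t 15.0833 tcp [ 526.3 -102.8   24.7] phi 0.137 F_tool [ 1.6  -2.34 -5.12] M_tool [0.666 0.15  0.033] w 11.94
```

Travel so far is 65 mm. I'll ease on 1 mm at a time to feel the stop.

```bash
python3 -m creep '{"gripper":[0.11,0.11],"translation":[[-0.001,-0.0005,0],[0,0,0]],"rotation":[[0,0,0],[0,0,0]]}'; python3 st.py
python3 -m creep '{"gripper":[0.11,0.11],"translation":[[-0.001,0,0],[0,0,0]],"rotation":[[0,0,0],[0,0,0]]}'; python3 st.py
```

```text
clock: 15.25
tcp_pos: [526.3, -102.8, 24.7]
tcp_rot: [-2.063, -2.368, -0.002]
ft_force: [-2.0, 3.9, 4.8]
gripper_width: 12.0
t 15.25 tcp [ 526.3 -102.8   24.7] phi 0.137 F_tool [ 4.15 -1.43 -4.77] M_tool [0.402 0.661 0.083] w 12.0
clock: 15.42
tcp_pos: [526.3, -102.8, 24.7]
tcp_rot: [-2.062, -2.367, -0.004]
ft_force: [-2.4, 5.6, 5.7]
gripper_width: 11.5
t 15.4167 tcp [ 526.3 -102.8   24.7] phi 0.138 F_tool [ 5.92 -1.59 -5.66] M_tool [0.423 1.08  0.113] w 11.52
```

At the stop: the position is fixed at −102.8 and the force is rising gently. I'll relax the push, open and raise.

```bash
python3 -m creep '{"gripper":[0.11,0.2,0.3,0.4,0.42,0.42],"translation":[[0.001,0,0],[0,0,0],[0,0,0],[0,0,0],[0,0,0],[0,0,0]],"rotation":[[0,0,0],[0,0,0],[0,0,0],[0,0,0],[0,0,0],[0,0,0]]}'; python3 st.py
python3 -m creep '{"gripper":[0.42,0.42,0.42,0.42,0.42,0.42,0.42,0.42],"translation":[[0,0,-0.01],[0,0,-0.025],[0,0,-0.035],[0,0,-0.035],[0,0,-0.03],[0,0,-0.02],[0,0,0],[0,0,0]],"rotation":[[0,0,0],[0,0,0],[0,0,0],[0,0,0],[0,0,0],[0,0,0],[0,0,0],[0,0,0]]}'; python3 st.py;python3 snap.py q wrist scene
python3 - <<'E'
import cv2,numpy as np
a=cv2.imread("pics/q_scene.png")[205:300,195:370]; cv2.imwrite("pics/qz.png",cv2.resize(a,None,fx=4.5,fy=4.5,interpolation=cv2.INTER_CUBIC))
E
```

```text
clock: 15.92
tcp_pos: [526.2, -104.1, 24.2]
tcp_rot: [2.064, 2.368, -0.0]
ft_force: [-0.3, 0.3, -0.5]
gripper_width: 38.7
t 15.9167 tcp [ 526.2 -104.1   24.2] phi 0.137 F_tool [ 0.34 -0.24  0.47] M_tool [ 0.08  -0.026 -0.024] w 38.72
clock: 16.58
tcp_pos: [527.1, -104.2, 181.5]
tcp_rot: [2.062, 2.365, 0.003]
ft_force: [-0.4, -0.5, -0.5]
gripper_width: 39.4
t 16.5833 tcp [ 527.1 -104.2  181.5] phi 0.137 F_tool [-0.44 -0.48  0.48] M_tool [ 0.072 -0.089  0.051] w 39.37
tcp [ 527.1 -104.2  181.5] y_t ang 0.137 z_t [ 0.004 -0.001 -1.   ] j [-0.301  0.056  1.404 -0.     1.677 -0.438]
```

View pics/qz.png

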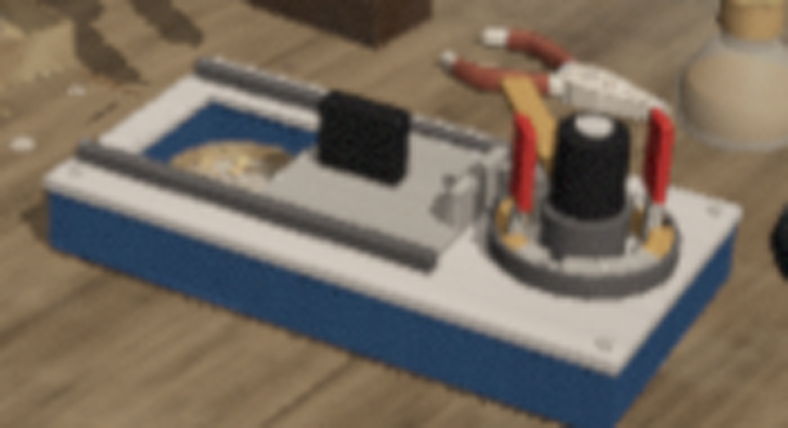

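View pics/q_wrist.png

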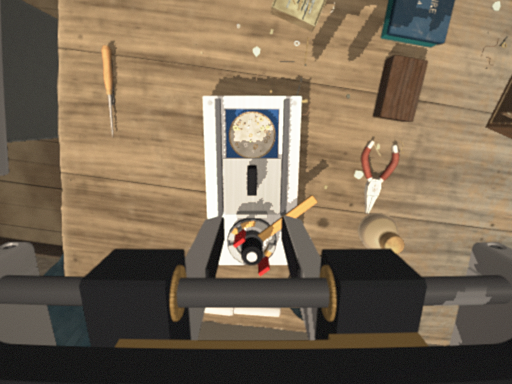

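The scene shows the well of stones uncovered and the shutter against the dial end, with the dial and tabs unchanged. One last numeric check before handing in.

```bash
python3 - <<'E'
from h import *
im=cv2.imread("pics/q_wrist.png");P=np.load("pics/q_wrist.npy",allow_pickle=True).item()
th=.137;R=np.array([[np.cos(th),-np.sin(th)],[np.sin(th),np.cos(th)]]);o=np.array([528.8,-114.9])
L=lambda uv,h:R.T@(onz(P,uv,h)[:2]-o)
# safe reference from deck corners in this view: top-left, top-right
c=im[150:215,235:270];m=(c.max(2)<60).astype(np.uint8)
n,l,s,ce=cv2.connectedComponentsWithStats(m);i=1+s[1:,4].argmax();print("fin blob",s[i]+[235,150,0,0,0])
x,y,w,h,_=s[i]+[235,150,0,0,0]
print("fin top +y edge safe",np.round(L((x+w/2-.5,y-.5),67),1),"expected y 94.5-65=29.5")
# tabs by red
hsv=cv2.cvtColor(im,cv2.COLOR_BGR2HSV);m=((hsv[...,1]>170)&(hsv[...,2]>110)&((hsv[...,0]<6)|(hsv[...,0]>174))).astype(np.uint8)[215:285,220:285]
n,l,s,ce=cv2.connectedComponentsWithStats(m)
cs=[ce[i]+[220,215] for i in range(1,n) if s[i,4]>20];print(cs,[s[i,4] for i in range(1,n)])
if len(cs)==2:
    a,b=L(cs[0],80),L(cs[1],80);print("tab centroids",a,b,np.linalg.norm(a-b),"dir",np.arctan2(*(b-a)[::-1]))
E
```

```text
fin blob [248 165   9  30 246]
fin top +y edge safe [ 0.5 33.9] expected y 94.5-65=29.5
[array([239.13846154, 241.09230769]), array([263.73469388, 270.3877551 ])] [np.int32(3), np.int32(2), np.int32(65), np.int32(49)]
tab centroids [-15.01149429 -56.76863233] [ 14.99710625 -96.19851215] 49.55029292736296 dir -0.9202527686780716
```

```bash
python3 - <<'E'
from h import *
P=np.load("pics/q_wrist.npy",allow_pickle=True).item()
th=.137;R=np.array([[np.cos(th),-np.sin(th)],[np.sin(th),np.cos(th)]]);o=np.array([528.8,-114.9])
L=lambda uv,h:np.round(R.T@(onz(P,uv,h)[:2]-o),1)
print("fin foot +y (z39), expect 29.5:",L((252,164.5),39)," fin top -y edge (z67), expect -4.5:",L((252,194.5),67))
print("deck far edge, expect 113:",L((252,96),34),"cap, expect 0,-75:",L((251,256),83))
a=cv2.imread("pics/q_wrist.png")[90:285,195:310];cv2.imwrite("pics/qw.png",cv2.resize(a,None,fx=3,fy=3,interpolation=cv2.INTER_CUBIC))
E
```

```text
fin foot +y (z39), expect 29.5: [ 0.5 29.7]  fin top -y edge (z67), expect -4.5: [ 0.5 -2.3]
deck far edge, expect 113: [  0.5 112.9] cap, expect 0,-75: [ -0.8 -75. ]
```

View pics/qw.png

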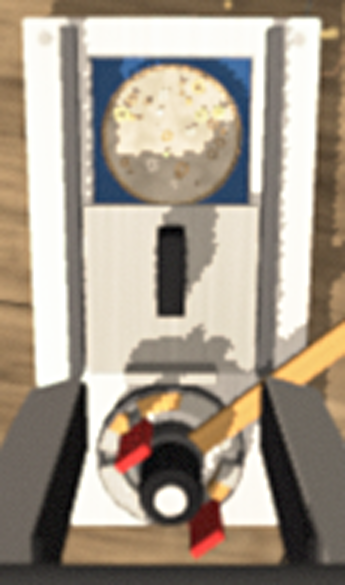

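The fin's foot edge is at 29.7, against 29.5 expected for full travel, so the shutter is fully open. The deck edge and the dial cap check too. Handing in.

```bash
python3 - <<'E'
from rig import workorder, observe
print(observe()["ft_force"]); print(workorder.close_job())
E
```

```text
[-0.04686957 -0.35729581 -0.54077747]
the job is handed in; nothing more can be done
None
```

The safe is open and I handed the job in at about 17 s of the 58 s allowed. The dial sits in its open notch, the shutter is fully open, and the arm is clear of everything.

- **Dial:** I pinched both tabs to about 43 mm with balanced forces and turned the dial to 0.80 rad. There I eased off and found the tabs still riding on the ring, about 45 mm across. One 0.05 rad step later, at about 0.85, both tabs clicked out to about 53 mm. Checking that they held, I pinched and turned a further 0.03 rad; they sprang out again at about 0.88, and I let go there.
- **Shutter:** I gripped the fin and slid it 65 mm until it stopped moving and the force rose to 6 N. Then I relaxed, opened the fingers and raised the arm.
- **Final check:** The last pictures show the well of stones uncovered and the dog over the +x side, clear of the shutter. The tabs are still out, and the pliers and box look where they were; I saw no change in the tin. The fin's foot measures 29.7 mm in safe y, against 29.5 expected for full travel.

**What disagreed:**
- **Fingertip height:** The fingertips measured about 24 mm above the reported TCP height in every view, where the description puts them 8 mm below it. I set all heights from the pictures.
- **Fin edge:** My first final fin reading was 4 mm off because I took the fin's visible side face for its top edge. Repeated at the right height, the foot edge agreed, though the other top edge still read about 2 mm off.

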